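# Bed in the new corner spring of a mirror tilt stage

### The job

The mirror tilt stage on the bench has a new spring under its left corner, and the spring has to be bedded in. With the fingertips, gently push the red knob of the transit lock clockwise (seen from above) round to its stop, then press the blue pad on that corner slowly down until the pointer is level with the red set tab, hold it there for about a second without going past the tab, and let the corner spring back up to rest. Only push and press: leave the lock open, keep off the mirror, the pointer and the set tab, and do not grip, lift or shift the stage or the things standing round it.

Things in the scene. Friction and masses are not known exactly. Their poses are not given: they have to be found in the camera images.
- stage: The whole tilt stage, about 5 kg, loose on rubber feet: black breadboard x -105 to 95, y -105 to 195 mm, top 17 mm up, with a level aluminium plate 141 mm square set cornerwise, top 66 mm up; tallest part, the scale plate (x 8 to 12, y 136 to 192 mm), 87 mm. Origin on the bench below the plate's middle; z up, x from the plate's robot-side corner to its far corner, y to its left, sprung corner.
- pad_top (a point): Centre of the top of the blue round pad (28 mm across, 4 mm thick) on the left corner of the tilt plate; at rest 70 mm above the bench, 75 mm from the tilt axis in stage y; it sinks with the plate. A fixed screw head (15 mm across with its washer, top 73 mm above the bench) stands 33 mm inward of it.
- tilt_plate (a joint): Tilt of the plate (rad) about the line through its robot-side and far corners (stage x axis, 60 mm above the bench): 0 at rest, grows as the left corner is pressed down, stop at 0.2. A spring pushes it back: about 2.5 N on the pad starts it, and 0.7 N more per mm of pad travel. While the lock is closed the plate is blocked.
- pointer_tip (a point): Tip of the thin steel pointer with an orange end that is fixed to the tilt plate and sticks out to the left of the pressed corner; 162 mm from the tilt axis (stage y), 60 mm above the bench at rest, so it sinks 2.16 times as far as the pad, in front of the upright white scale with 4 mm divisions.
- mark (a point): Point of the red set tab (14 mm high, its brass screw towards the robot) on the left side of the scale, just beyond the pointer's tip; somewhere 14 to 25 mm below the resting pointer, at another height each time. The pointer is level with it when pointer tip and this point have the same height.
- lock_knob (a point): Middle of the upright red knob (15 mm across, 57 to 84 mm above the bench, this point 72 mm) at the end of the transit lock's flat steel lever (50 to 57 mm above the bench), beside the robot-side left edge of the plate. The knob goes round the pivot on a circle of 40 mm radius.
- lock_pivot (a point): Axis of the transit lock's pivot, at stage x -65, y 60 mm, given at the height of the knob's middle (72 mm above the bench).
- lock_lever (a joint): Angle of the transit lock (rad): 0 closed, its nose under the plate's edge, knob at 150 degrees from stage x seen from the pivot; starts at 0 to 0.25, grows as the knob is pushed clockwise seen from above (to the left, then away from the robot); stop at 1.4 (knob at 70 degrees), nose clear of the plate from about 1.2. Friction about 2 N at the knob; it stays where it is left.
- mirror: Round mirror in a black bezel 58 mm across, 5.6 mm high, in the middle of the tilt plate (8 mm to the right of its centre). Origin on the plate's top. Not to be touched.
- pointer: The pointer as a body, origin 95 mm to the left of the tilt axis, 5 to 9 mm wide and 2 to 6 mm thick. Not to be touched.
- set_tab: The red set tab as a body, origin near its point. Not to be touched.
- press_pad: The blue pad as a body, origin at its underside on the plate's top.
- blue_screwdriver: Blue screwdriver 148 mm long, 18 mm thick, lying in front of the stage (robot side). Origin: centre of its underside, length along its y. Bystander.
- glue_bottle: Black glue bottle 36 mm across, 118 mm high, standing to the left of the stage. Origin: centre of its underside. Bystander.
- dust_blower: Blue rubber dust blower 48 mm across, 92 mm high, standing to the right of the stage. Origin: centre of its underside. Bystander.
- paint_marker: White paint marker 118 mm long, 11 mm thick, lying behind the stage. Origin: centre of its underside, length along its y. Bystander.

How it is judged (in metres and radians):
On the way, in this order (a step that is already met when the one before it is completed fails the run):
1. the transit lock is pushed round to its stop (at least 1.2 rad) with the plate still at rest (value of joint lock_lever above 1.2 rad and value of joint tilt_plate below 0.015 rad), for 0.2 s.
2. the pad is pressed by the fingers so that the pointer stays level with the set tab, within one 4 mm division, for half a second (value of joint lock_lever above 1.2 rad and z of pointer_tip in the frame of mark between -0.004 and 0.004 m and contact force between the fingers and press_pad above 1 N), for 0.5 s.
3. the corner is let go and the plate is back at rest (value of joint tilt_plate below 0.015 rad and velocity of joint tilt_plate between -0.02 and 0.02 rad/s), for 0.3 s.
At the end, for the whole second after the job is handed in: Lock open (1.2 rad or more), plate back at rest (tilt under 0.015 rad) and still, stage within 12 mm and each bystander within 20 mm of its start, after the press to the set tab (all of step 3 and value of joint lock_lever above 1.2 rad and distance of stage from where it was at the start of the episode below 0.012 m and linear speed of stage below 0.01 m/s and distance of each of blue_screwdriver, glue_bottle, dust_blower, paint_marker from where it was at the start of the episode below 0.02 m); the robot touches nothing.
It fails at once if the pointer is pressed more than 8 mm (two divisions) below the set tab (z of pointer_tip in the frame of mark below -0.008 m).
It fails at once if the mirror, the pointer or the set tab is touched (over 0.5 N) (contact force between any of the fingers, the arm and mirror above 0.5 N or contact force between any of the fingers, the arm and pointer above 0.5 N or contact force between any of the fingers, the arm and set_tab above 0.5 N).
It fails at once if the lock is gripped or forced (over 18 N on it) (contact force between any of the fingers, the arm and lock_lever above 18 N).
It fails at once if the stage is shifted more than 12 mm, turned or lifted (distance of stage from where it was at the start of the episode above 0.012 m or distance of lock_pivot from where it was at the start of the episode above 0.015 m or angle between stage's own z axis and vertical above 0.04 rad).
It fails at once if a bystander is moved more than 20 mm (distance of any of blue_screwdriver, glue_bottle, dust_blower, paint_marker from where it was at the start of the episode above 0.02 m).
It also fails if it takes over 58 s, if anything falls off the work surface, if the arm or the gripper's body presses on something with over 40 N, if the wrist force passes 120 N, or if a joint passes its speed limit or range.

### The arm

A 6-joint arm with a two-finger parallel gripper is mounted at the origin on a cart in front of the work surface, level with it; the furniture and walls round the work are solid. World frame = base frame: x ahead of the robot, y to its left, z up, the work surface at z = 0. Lengths are in m, angles in degrees, forces in N, time in s.
With the tool pointing down it reaches from about 0.35 to 0.875 m from the base axis. Payload 4.2 kg.
Tool frame: the origin (TCP) lies at the very end of the fingers, on their centre line; the grasp point (between the pads) lies 19 mm behind it; z points along the fingers, y is the line along which they close (so a half turn about z gives the same grasp; the last joint's range is limited). The gripper opens to 87 mm and grips with 3 to 60 N. Pads are 19 mm wide; open, the fingers measure 117 mm over their backs; the gripper's body (75 mm by 190 mm) begins 51 mm behind the grasp point.
Start: joints at [-48.323, 22.042, 0.453, 0, -68.411, -14.817], TCP at [0.282, -0.558, 0.202] pointing down, gripper open.
Joint ranges: [-179.83, 179.83], [-69.29, 118.12], [-61.27, 80.66], [-181.25, 117.63], [-171.15, -9.14], [-177.46, 177.46]. Speed limits (degrees/s): [159.86, 159.86, 180, 180, 180, 180].

### API

Orientations are given as a 3x3 rotation matrix whose columns are the frame's x, y, z axes.
In Python, from station import * gives the robot as it stands.
- The arm moves only by the shell command python3 -m pendant 'ROWS'. ROWS is JSON, a list of rows, each an object of numbers: "x", "y", "z": the shift along the world's x, y, z normalised to -1 to 1, where 1 is 250 mm; "rx", "ry", "rz": the turn, a rotation vector about the world's x, y, z normalised to -1 to 1, where 1 is 180 degrees; "claw": the opening, from 0 (shut) to 1 (fully open). A call has exactly 8 rows; each row is the pose to reach, as a shift and turn from the pose commanded when the call began, turning the shorter way round; what a row does not reach only later rows make up. A row lasts 1/8 s, in which the tool goes at most 62.5 mm and 10.7 degrees, less where a joint would pass 70% of its speed; a pose out of reach is approached as far as the arm can. A call with a number of a shift or a turn outside -1 to 1 is refused whole. A call with a gripper value outside its range is refused whole. The fingers move at their own pace and stop on an object; the grip force is fixed at half the most. Time passes only in rows, so rows that repeat a pose let the fingers close, or fill a call up. It gives the time, the measured TCP pose, the force, the opening and the grip force at its end, in the units of the state.
- sense(): the state, without advancing time (a new reading comes with each control period).
- capture(name): name is "side" or "top" or "wrist"; returns a dict with "color" (384x512x3 uint8, red, green, blue), "mtx" (3x3 intrinsics, pixels), "world_to_cam" (4x4, takes a point from world to camera coordinates). Camera axes: x right, y up, looking along -z (the intrinsics and any distortion apply to the point x, -y, -z); pixel columns grow to the right and rows downward; lengths in m; the calibration is good to about 2 mm. A picture is of the moment at which its call begins. There is no depth.
- finish_job(): hands the job in; it is judged then, once.
Trained networks look in a picture, given as the dict that the camera call returned (one of the last four; its "shot" number tells which), for a name from the list of things; names that differ only in an ending like _2 or _b are one class to them, and where a whole thing is asked for, a point or a joint stands for the part that bears it (a point fixed in the world has none). Each returns a list of dicts, best first, with "conf" (0 to 1); they miss things now and then, are a little off and sometimes report something else, mostly with a low value. They report only what shows in the picture. A call takes as long as a camera call.
- search_frame(picture, label): "centre" ([column, row] in pixels, amid what is visible of it).
- regions_of(picture, label): "region" (384x512 bool, what is visible of it) and "centre" ([column, row] in pixels, amid what is visible of it).
The state is a dict: "time_s": time; "joints": joint angles; "joint_velocities": joint speeds; "effort": joint torques, N m; "tcp_pos": TCP position; "ee_rot": TCP orientation; "wrist_force": force on the tool from outside, world axes, zero at the start; "moment": the same for the moment, N m; "gripper_width": opening from 0.0 (shut) to 1.0 (fully open); "gripper_force": force on a finger pad.
Only numpy, scipy, OpenCV 4.12 (cv2) and the standard library are available. Lean on these libraries where they do the work, as an engineer would, in place of code of your own. Each camera call takes 0.05 s, during which the arm holds its last target. There are 200 camera calls.

## Working session

There is one attempt and no reset: what is moved stays moved. The work goes in short steps, Python scripts to look and compute and a shell command to move; the robot and the scene stay as the last step left them, time stands still between calls to the robot, and variables do not carry over. Pictures are saved under pics/ and viewed, at most 10 in all, crops included, and the job is handed in when it is done.

```bash
mkdir -p pics; cat > h.py <<'E'
from station import *
import numpy as np, cv2
def proj(p,P):
    q=p["world_to_cam"]@np.append(P,1); q=q[:3]; v=np.array([q[0],-q[1],-q[2]]); u=p["mtx"]@v; return u[:2]/u[2]
def ray(p,uv):
    W=p["world_to_cam"]; R=W[:3,:3]; c=-R.T@W[:3,3]
    d=np.linalg.inv(p["mtx"])@np.array([uv[0],uv[1],1.]); d=R.T@np.array([d[0],-d[1],-d[2]]); return c,d/np.linalg.norm(d)
def atz(p,uv,z):
    c,d=ray(p,uv); return c+d*(z-c[2])/d[2]
def save(n,im): cv2.imwrite(f"pics/{n}.png",cv2.cvtColor(im,cv2.COLOR_RGB2BGR))
E
python3 - <<'E'
from h import *
s=sense(); print(s["time_s"],s["wrist_force"],s["ee_rot"])
P={n:capture(n) for n in("side","top")}
for n,p in P.items():
    print(n,[k for k in p], -p["world_to_cam"][:3,:3].T@p["world_to_cam"][:3,3])
    save(n+"0",p["color"])
    for l,z in dict(press_pad=.07,lock_knob=.084,mirror=.07,set_tab=.045,pointer=.06,pointer_tip=.06,glue_bottle=.06,dust_blower=.05,blue_screwdriver=.009,paint_marker=.005).items():
        for r in search_frame(p,l)[:2]: print(n,l,round(r["conf"],2),np.round(r["centre"],1),np.round(atz(p,r["centre"],z),4))
E
```

```text
0.0 [-0.19268965  0.24703307  1.02145764] [[-8.92191864e-01 -4.51655329e-01 -1.06787346e-03]
 [-4.51656585e-01  8.92189762e-01  1.93843064e-03]
 [ 7.72432373e-05  2.21176413e-03 -9.99997551e-01]]
side ['color', 'mtx', 'world_to_cam', 'shot'] [0.31849068 0.41772408 0.77786464]
side press_pad 0.68 [280.5 157.1] [ 0.5655 -0.1272  0.07  ]
side lock_knob 0.57 [241.2 234.7] [0.5259 0.1265 0.084 ]
side lock_knob 0.51 [288.8 194.3] [ 0.4871 -0.025   0.084 ]
side mirror 0.79 [281.7 157.4] [ 0.5623 -0.128   0.07  ]
side mirror 0.53 [333.3 189.4] [ 0.4033 -0.1051  0.07  ]
side set_tab 0.34 [268.6 183.6] [ 0.5571 -0.0518  0.045 ]
side pointer 0.44 [252. 186.] [ 0.5842 -0.0136  0.06  ]
side dust_blower 0.69 [301.1 133. ] [ 0.5659 -0.2528  0.05  ]
side blue_screwdriver 0.5 [329.7 190.7] [ 0.4171 -0.1412  0.009 ]
side blue_screwdriver 0.38 [267.5 186.7] [ 0.5662 -0.0644  0.009 ]
side paint_marker 0.58 [330.6 192.9] [ 0.4126 -0.1387  0.005 ]
side paint_marker 0.54 [244.3 152.6] [ 0.6865 -0.1364  0.005 ]
top ['color', 'mtx', 'world_to_cam', 'shot'] [ 0.41028098 -0.02375595  0.91427235]
top lock_knob 0.46 [270.8 211. ] [ 0.4963 -0.047   0.084 ]
top mirror 0.79 [306.9 183.1] [ 0.5604 -0.1244  0.07  ]
top set_tab 0.44 [226.8 173.3] [0.5827 0.0523 0.045 ]
top pointer_tip 0.48 [250.6 174.5] [ 0.5783 -0.0016  0.06  ]
top glue_bottle 0.63 [196.1 194.9] [0.53   0.1163 0.06  ]
top dust_blower 0.56 [365.6 178.4] [ 0.5778 -0.257   0.05  ]
top blue_screwdriver 0.71 [305.3 250.8] [ 0.416  -0.1287  0.009 ]
top blue_screwdriver 0.45 [307.3 180.7] [ 0.5769 -0.1326  0.009 ]
top paint_marker 0.77 [313.2 136.7] [ 0.6846 -0.1467  0.005 ]
```

```bash
python3 - <<'E'
import cv2
a=cv2.imread("pics/top0.png")[110:270,180:390]; cv2.imwrite("pics/top0c.png",cv2.resize(a,None,fx=3.8,fy=3.7,interpolation=cv2.INTER_CUBIC))
a=cv2.imread("pics/side0.png")[110:260,210:370]; cv2.imwrite("pics/side0c.png",cv2.resize(a,None,fx=4,fy=4,interpolation=cv2.INTER_CUBIC))
E
```

```text
(no output)
```

View pics/top0c.png

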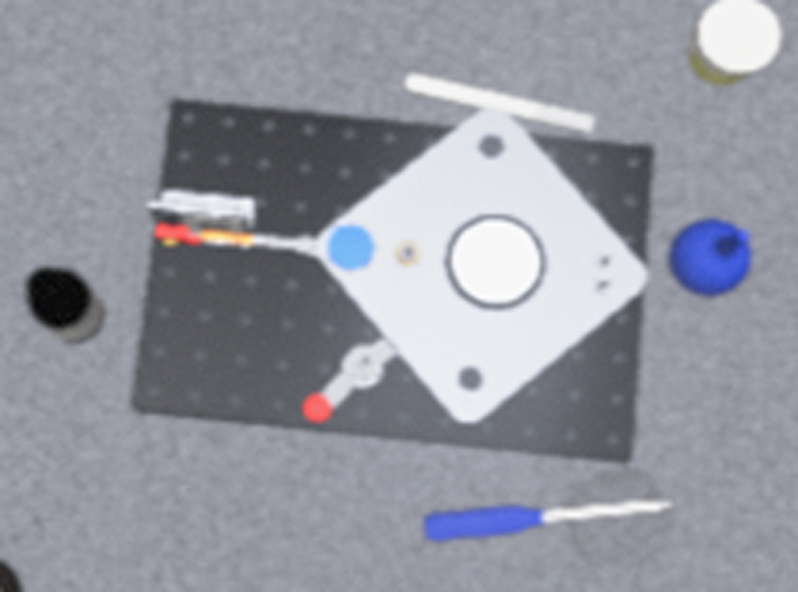

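View pics/side0c.png

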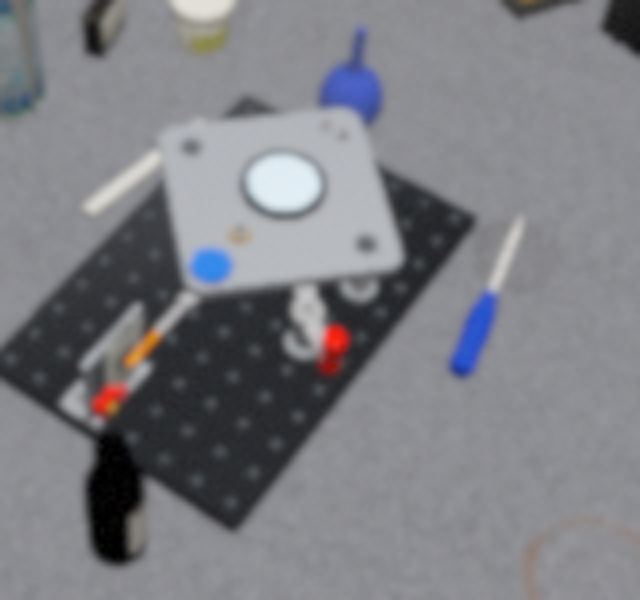

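The top view shows the blue pad at full-image px (272,177), red knob (263,220), mirror (310,181), pointer and red tab around (228,173). The side view shows the tab at px about (237,210) and the bottle beside it. The networks mixed up pad and mirror, so I'll segment by colour and fit the stage pose.

```bash
cat >> h.py <<'E'
def blob(p,col,box):
    im=p["color"].astype(float); r,g,b=im[...,0],im[...,1],im[...,2]
    w={"red":np.clip((r-np.maximum(g,b))-50,0,80),"blue":np.clip((b-r)-60,0,60),"orange":np.clip(np.minimum(r-g,g-b)-25,0,40)}[col]
    m=np.zeros_like(w); x0,y0,x1,y1=box; m[y0:y1,x0:x1]=w[y0:y1,x0:x1]
    yy,xx=np.mgrid[:m.shape[0],:m.shape[1]]; s=m.sum()
    return np.array([(xx*m).sum()/s,(yy*m).sum()/s]),int((m>0).sum())
def tri(L):
    A=np.zeros((3,3));B=np.zeros(3)
    for p,uv in L:
        c,d=ray(p,uv);M=np.eye(3)-np.outer(d,d);A+=M;B+=M@c
    X=np.linalg.solve(A,B); return X,[np.round(proj(p,X)-uv,1) for p,uv in L]
E
python3 - <<'E'
from h import *
from scipy.optimize import least_squares
t=capture("top");s=capture("side");w=capture("wrist");save("w0",w["color"])
print(t["mtx"][0,0],s["mtx"][0,0],w["mtx"][0,0])
W=w["world_to_cam"];print("wristcam",-W[:3,:3].T@W[:3,3],W[:3,:3])
B=dict(pad=("blue",(262,168,280,186),(252,168,272,182)),knob=("red",(256,212,270,226),(286,188,300,206)),tab=("red",(218,166,236,178),(230,203,246,216)),orange=("orange",(228,168,252,180),(238,190,254,204)))
O={}
for k,(c,a,b) in B.items():
    u,n=blob(t,c,a);v,m=blob(s,c,b);O[k]=(u,v);print(k,u,n,v,m,*tri([(t,u),(s,v)]))
sm=[r for r in regions_of(s,"mirror") if abs(r["centre"][0]-281)<12];tm=[r for r in regions_of(t,"mirror")]
mt=tm[0]["centre"];ms=sm[0]["centre"];print("mir",mt,ms)
def st(q,P): c,n=np.cos(q[2]),np.sin(q[2]);return np.array([q[0]+c*P[0]-n*P[1],q[1]+n*P[0]+c*P[1],P[2]])
def kn(a): a=np.radians(150)-a; return np.array([-.065+.04*np.cos(a),.06+.04*np.sin(a),.072])
def f(q):
    r=[]
    for p,i in((t,0),(s,1)):
        r+=list(proj(p,st(q,[0,.075,.070]))-O["pad"][i])
        r+=list(proj(p,st(q,kn(q[3])+[0,0,.008]))-O["knob"][i])
        r+=list(proj(p,st(q,[0,-.008,.0716]))-(mt,ms)[i])
    return r
R=least_squares(f,[.56,-.12,-.1,.1]);q=R.x;print("pose",q,np.degrees(q[2]),np.round(R.fun,1))
for n,P in dict(pad=[0,.075,.07],knob=kn(q[3]),pivot=[-.065,.06,.072],tip=[0,.162,.06],open=kn(1.4)).items(): print(n,st(q,P))
np.save("pose.npy",q)
E
```

```text
394.93623282122076 346.96341948857133 266.3487246246961
wristcam [ 0.21811657 -0.59175787  0.38412156] [[-4.52176228e-01  8.91928538e-01 -3.77271728e-04]
 [-8.60381128e-01 -4.36294231e-01 -2.63422965e-01]
 [-2.35119061e-01 -1.18789005e-01  9.64680361e-01]]
pad [271.81123194 176.35221555] 123 [262.29558786 175.87528692] 81 [ 0.57389897 -0.04791517  0.07070281] [array([-0.1, -0.3]), array([0.2, 0.1])]
knob [262.92247577 219.94279462] 50 [293.1604878  195.89658537] 75 [ 0.47757819 -0.03089558  0.07708888] [array([0., 0.]), array([-0., -0.])]
tab [226.09832061 172.65038168] 59 [236.56560284 209.06205674] 51 [0.58595459 0.05460704 0.04099642] [array([-0.1, -0.4]), array([0.4, 0.1])]
orange [239.13176895 173.24909747] 35 [245.22672811 196.76036866] 40 [0.58048505 0.02379444 0.06153612] [array([-0. , -0.1]), array([0.1, 0. ])]
mir [307.5, 180.8] [280.8, 157.0]
pose [ 0.56627458 -0.12073764 -0.10746877  0.0291327 ] -6.157507144050859 [-0.9 -0.4 -0.6  0.4  1.5 -0.1 -0.3  0.6  0.2 -0.1  0.1 -0.6]
pad [ 0.57431923 -0.04617033  0.07      ]
knob [ 0.47649052 -0.02958076  0.072     ]
pivot [ 0.5080853  -0.05411176  0.072     ]
tip [0.58365103 0.04032775 0.06      ]
open [ 0.52585294 -0.01827448  0.072     ]
```

View pics/w0.png

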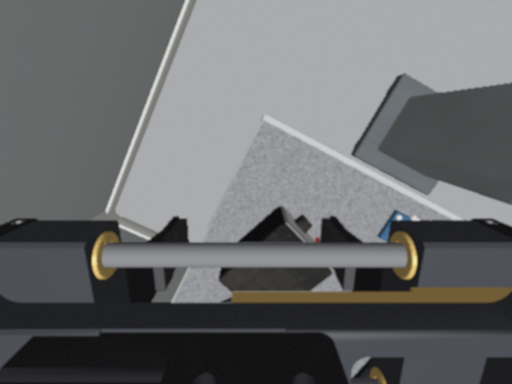

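```bash
python3 -m pendant '[{"y":0.1,"claw":0},{"y":0.3,"claw":0},{"y":0.5,"claw":0},{"x":0.1,"y":0.7,"claw":0},{"x":0.2,"y":0.85,"claw":0},{"x":0.25,"y":0.95,"claw":0},{"x":0.3,"y":1,"claw":0},{"x":0.3,"y":1,"claw":0}]'
python3 -m pendant '[{"y":0.1,"claw":0},{"y":0.3,"claw":0},{"y":0.5,"claw":0},{"y":0.7,"claw":0},{"x":0.1,"y":0.85,"claw":0},{"x":0.2,"y":0.95,"claw":0},{"x":0.3,"y":1,"claw":0},{"x":0.3,"y":1,"claw":0}]'
python3 - <<'E'
from h import *
from scipy.spatial.transform import Rotation as R
s=sense(); print(s["tcp_pos"],s["wrist_force"],s["joints"])
print((R.from_euler("y",-38,degrees=True)*R.from_euler("z",-27,degrees=True)).as_rotvec()/np.pi)
E
```

```text
[ 0.2823735 -0.5575465  0.2019477] [-0.68345971 -0.57855728  0.16054568] [-4.83251267e+01  2.20422968e+01  4.53153613e-01  2.00632984e-04
 -6.84129831e+01 -1.48167698e+01]
[ 0.04972807 -0.2071323  -0.14442079]$[0]: bad value
$[0]: bad value
```

```bash
python3 -m pendant '[{"x":0,"y":0.1,"z":0,"rx":0,"ry":0,"rz":0,"claw":0},{"x":0,"y":0.3,"z":0,"rx":0,"ry":0,"rz":0,"claw":0},{"x":0,"y":0.5,"z":0,"rx":0,"ry":0,"rz":0,"claw":0},{"x":0.1,"y":0.7,"z":0,"rx":0,"ry":0,"rz":0,"claw":0},{"x":0.2,"y":0.85,"z":0,"rx":0,"ry":0,"rz":0,"claw":0},{"x":0.25,"y":0.95,"z":0,"rx":0,"ry":0,"rz":0,"claw":0},{"x":0.3,"y":1,"z":0,"rx":0,"ry":0,"rz":0,"claw":0},{"x":0.3,"y":1,"z":0,"rx":0,"ry":0,"rz":0,"claw":0}]'
```

```text
time_s: 2.35
tcp_pos: [0.3582, -0.3073, 0.2021]
ee_rot: [[-0.891, -0.453, 0.0], [-0.453, 0.891, -0.0], [-0.0, -0.0, -1.0]]
wrist_force: [-0.2, -1.5, 0.5]
gripper_width: 0.174
gripper_force: 0.0
```

```bash
python3 -m pendant '[{"x":0,"y":0.1,"z":0,"rx":0,"ry":0,"rz":-0.02,"claw":0},{"x":0,"y":0.3,"z":0,"rx":0,"ry":0,"rz":-0.05,"claw":0},{"x":0,"y":0.5,"z":0,"rx":0,"ry":0,"rz":-0.08,"claw":0},{"x":0.1,"y":0.7,"z":0,"rx":0,"ry":0,"rz":-0.11,"claw":0},{"x":0.15,"y":0.85,"z":0,"rx":0,"ry":0,"rz":-0.14,"claw":0},{"x":0.2,"y":0.95,"z":0,"rx":0,"ry":0,"rz":-0.15,"claw":0},{"x":0.2,"y":1,"z":0,"rx":0,"ry":0,"rz":-0.15,"claw":0},{"x":0.2,"y":1,"z":0,"rx":0,"ry":0,"rz":-0.15,"claw":0}]'
python3 -m pendant '[{"x":0.02,"y":0.05,"z":-0.03,"rx":0,"ry":-0.03,"rz":0,"claw":0},{"x":0.05,"y":0.15,"z":-0.08,"rx":0,"ry":-0.07,"rz":0,"claw":0},{"x":0.1,"y":0.25,"z":-0.12,"rx":0,"ry":-0.11,"rz":0,"claw":0},{"x":0.14,"y":0.35,"z":-0.18,"rx":0,"ry":-0.15,"rz":0,"claw":0},{"x":0.17,"y":0.41,"z":-0.23,"rx":0,"ry":-0.18,"rz":0,"claw":0},{"x":0.2,"y":0.45,"z":-0.26,"rx":0,"ry":-0.2,"rz":0,"claw":0},{"x":0.2,"y":0.45,"z":-0.28,"rx":0,"ry":-0.21,"rz":0,"claw":0},{"x":0.2,"y":0.45,"z":-0.28,"rx":0,"ry":-0.21,"rz":0,"claw":0}]'
python3 - <<'E'
from h import *
w=capture("wrist");u=proj(w,[.586,.055,.041]);print(u,proj(w,[.5836,.0403,.06]),proj(w,[.478,-.031,.08]))
x,y=int(u[0]),int(u[1]);print(x,y)
x0=max(0,min(x-100,312));y0=max(0,min(y-75,234));print(x0,y0)
save("w1",cv2.resize(w["color"][y0:y0+150,x0:x0+200],None,fx=4,fy=4,interpolation=cv2.INTER_CUBIC))
np.savez("w1.npz",**{k:w[k] for k in("color","mtx","world_to_cam")})
E
```

```text
time_s: 3.35
tcp_pos: [0.4071, -0.0578, 0.2018]
ee_rot: [[-1.0, 0.002, -0.001], [0.002, 1.0, -0.0], [0.001, -0.0, -1.0]]
wrist_force: [0.1, -0.4, -0.6]
gripper_width: 0.002
gripper_force: 0.0
time_s: 4.35
tcp_pos: [0.5069, -0.0347, 0.189]
ee_rot: [[-0.829, -0.084, 0.553], [-0.212, 0.962, -0.172], [-0.517, -0.259, -0.815]]
wrist_force: [0.4, -0.3, 0.1]
gripper_width: 0.004
gripper_force: 0.0
[347.4452981  183.32127802] [335.69296966 189.79363653] [293.08228757 110.0406702 ]
347 183
247 108
```

View pics/w1.png

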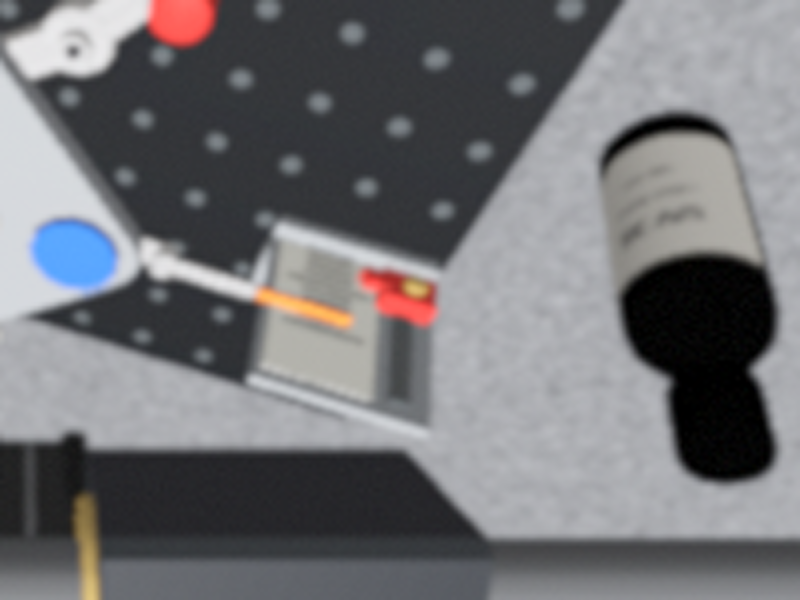

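The wrist view is upside down: the orange tip is at px (335,188), the red tab's point at (337.5,177.5), and the knob is at the top near (292,111).

```bash
python3 - <<'E'
from h import *
w=dict(np.load("w1.npz"));q=np.load("pose.npy")
c,n=np.cos(q[2]),np.sin(q[2]);ex=np.array([c,n,0]);ey=np.array([-n,c,0])
C,_=ray(w,[0,0]);print("cam",C)
b,nb=blob(w,"red",(330,170,362,192));print("tab centroid wrist",b,nb)
for bias in((0,0),(-.7,-1.8)):
  for px in((335,188),(337.5,177.5),b):
    for X in(0,.004):
      cc,d=ray(w,np.array(px)-bias); o=np.array([q[0],q[1],0]); k=(X-(cc-o)@ex)/(d@ex); p=cc+k*d
      print(bias,np.round(px,1),X,"stage y %.4f z %.4f"%((p-o)@ey,p[2]))
t=capture("top");s=capture("side")
u,_=blob(t,"red",(218,166,236,178));v,_=blob(s,"red",(230,203,246,216))
print(u,v,"tab3",tri([(w,b),(t,u),(s,v)]))
kb,_=blob(w,"red",(280,95,305,122));ku,_=blob(t,"red",(256,212,270,226));kv,_=blob(s,"red",(286,188,300,206));print("knob",kb,ku,kv,tri([(w,kb),(t,ku),(s,kv)]))
z=sense();print(z["tcp_pos"],z["joints"],np.round(z["ee_rot"],3))
E
```

```text
cam [ 0.34619284 -0.02020598  0.30023631]
tab centroid wrist [345.77571997 182.32299287] 191
(0, 0) [335 188] 0 stage y 0.1609 z 0.0573
(0, 0) [335 188] 0.004 stage y 0.1624 z 0.0531
(0, 0) [337.5 177.5] 0 stage y 0.1630 z 0.0373
(0, 0) [337.5 177.5] 0.004 stage y 0.1645 z 0.0327
(0, 0) [345.8 182.3] 0 stage y 0.1743 z 0.0411
(0, 0) [345.8 182.3] 0.004 stage y 0.1760 z 0.0365
(-0.7, -1.8) [335 188] 0 stage y 0.1620 z 0.0600
(-0.7, -1.8) [335 188] 0.004 stage y 0.1635 z 0.0558
(-0.7, -1.8) [337.5 177.5] 0 stage y 0.1641 z 0.0401
(-0.7, -1.8) [337.5 177.5] 0.004 stage y 0.1656 z 0.0356
(-0.7, -1.8) [345.8 182.3] 0 stage y 0.1753 z 0.0439
(-0.7, -1.8) [345.8 182.3] 0.004 stage y 0.1770 z 0.0394
[226.08375863 172.64395077] [236.57152925 209.0620155 ] tab3 (array([0.58649354, 0.05386975, 0.03931933]), [array([0.7, 0.1]), array([ 0.3, -0.5]), array([0.4, 0.2])])
knob [293.22490736 107.47510875] [nan nan] [293.159845   195.88374909] (array([nan, nan, nan]), [array([nan, nan]), array([nan, nan]), array([nan, nan])])
[ 0.50603548 -0.03675046  0.18817694] [   0.26205179   -3.59348115  -60.85525855   96.51854325  -10.1395409
 -175.07022333] [[-0.832 -0.075  0.55 ]
 [-0.201  0.964 -0.172]
 [-0.517 -0.254 -0.817]]h.py:16: RuntimeWarning: invalid value encountered in scalar divide
  return np.array([(xx*m).sum()/s,(yy*m).sum()/s]),int((m>0).sum())
```

```bash
cat >> h.py <<'E'
from scipy.spatial.transform import Rotation as Rn
def Rd(h): h=np.radians(h);x=-np.array([np.cos(h),np.sin(h),0]);z=np.array([0,0,-1.]);return np.array([x,np.cross(z,x),z]).T
def to(h,P):
    s=sense();M=Rn.from_matrix(Rd(h)@np.array(s["ee_rot"]).T)
    print("shift",np.round((np.array(P)-s["tcp_pos"])/.25,3),"rot",np.round(M.as_rotvec()/np.pi,4),"deg",np.degrees(M.magnitude()),"F",np.round(s["wrist_force"],1),"t",s["time_s"])
E
python3 - <<'E'
from h import *
to(0,[.4,-.05,.2])
E
```

```text
shift [-0.424 -0.053  0.047] rot [ 0.0726  0.1817 -0.047 ] deg 36.2286288220915 F [-0.6 -0.4 -0.6] t 4.5
```

```bash
python3 -m pendant '[{"x":-0.05,"y":-0.01,"z":0.01,"rx":0.01,"ry":0.02,"rz":-0.005,"claw":0},{"x":-0.11,"y":-0.01,"z":0.02,"rx":0.02,"ry":0.05,"rz":-0.012,"claw":0},{"x":-0.18,"y":-0.02,"z":0.02,"rx":0.032,"ry":0.08,"rz":-0.02,"claw":0},{"x":-0.25,"y":-0.03,"z":0.03,"rx":0.044,"ry":0.11,"rz":-0.028,"claw":0},{"x":-0.32,"y":-0.04,"z":0.04,"rx":0.056,"ry":0.14,"rz":-0.036,"claw":0},{"x":-0.38,"y":-0.05,"z":0.05,"rx":0.066,"ry":0.165,"rz":-0.043,"claw":0},{"x":-0.42,"y":-0.05,"z":0.05,"rx":0.0726,"ry":0.1817,"rz":-0.047,"claw":0},{"x":-0.42,"y":-0.05,"z":0.05,"rx":0.0726,"ry":0.1817,"rz":-0.047,"claw":0}]'
python3 - <<'E'
from h import *
print(sense()["joints"]);to(54,[.46,-.053,.13])
t=capture("top");s=capture("side")
print(blob(t,"red",(256,212,270,226)),blob(s,"red",(286,188,300,206)))
E
```

```text
time_s: 5.5
tcp_pos: [0.4025, -0.0433, 0.2007]
ee_rot: [[-1.0, -0.006, 0.003], [-0.006, 1.0, 0.007], [-0.003, 0.007, -1.0]]
wrist_force: [0.3, -0.4, 0.6]
gripper_width: 0.005
gripper_force: 0.0
[  16.80520465   -0.15211721  -27.95823717   -0.38371438  -61.89291442
 -106.26049513]
shift [ 0.23  -0.039 -0.283] rot [-2.60e-03 -1.00e-04  2.98e-01] deg 53.63695128977923 F [ 0.3 -0.4  0.6] t 5.5
(array([262.27016393, 218.63016393]), 28) (array([293.1709357 , 195.74647151]), 74)
```

```bash
python3 -m pendant '[{"x":0.05,"y":-0.01,"z":-0.02,"rx":-0.0003,"ry":0,"rz":0.03,"claw":0},{"x":0.1,"y":-0.02,"z":-0.06,"rx":-0.001,"ry":0,"rz":0.08,"claw":0},{"x":0.15,"y":-0.03,"z":-0.1,"rx":-0.001,"ry":0,"rz":0.13,"claw":0},{"x":0.19,"y":-0.04,"z":-0.14,"rx":-0.002,"ry":0,"rz":0.18,"claw":0},{"x":0.22,"y":-0.04,"z":-0.18,"rx":-0.002,"ry":0,"rz":0.23,"claw":0},{"x":0.228,"y":-0.044,"z":-0.22,"rx":-0.0026,"ry":0,"rz":0.27,"claw":0},{"x":0.228,"y":-0.044,"z":-0.24,"rx":-0.0026,"ry":0,"rz":0.298,"claw":0},{"x":0.228,"y":-0.044,"z":-0.24,"rx":-0.0026,"ry":0,"rz":0.298,"claw":0}]'
python3 - <<'E'
from h import *
to(54,[.4594,-.0543,.066])
s=capture("side");save("s2",cv2.resize(s["color"][130:260,210:370],None,fx=4,fy=4,interpolation=cv2.INTER_CUBIC))
E
```

```text
time_s: 6.6
tcp_pos: [0.4572, -0.0558, 0.1404]
ee_rot: [[-0.588, -0.809, 0.001], [-0.809, 0.588, -0.003], [0.002, -0.002, -1.0]]
wrist_force: [-0.9, 0.1, 0.5]
gripper_width: 0.007
gripper_force: 0.0
shift [ 0.009  0.006 -0.297] rot [ 0.0009  0.0004 -0.0001] deg 0.166924059206828 F [-0.9  0.1  0.5] t 6.6
```

View pics/s2.png

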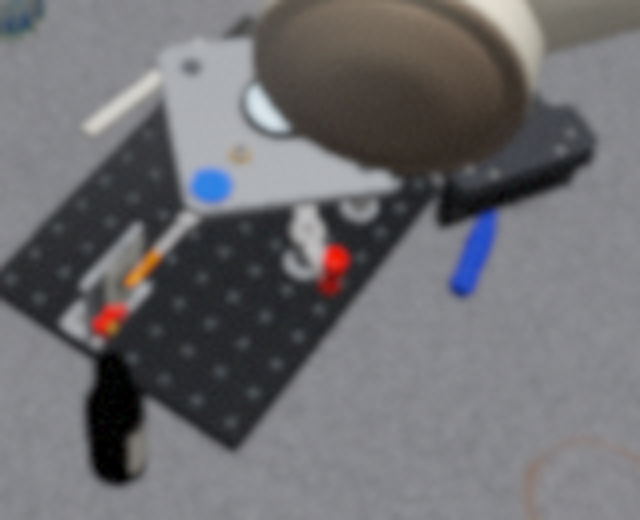

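The side view shows the knob and tab unobstructed, and the gripper is over the robot-side corner. Next is the descent beside the knob.

```bash
python3 -m pendant '[{"x":0.005,"y":0.003,"z":-0.04,"rx":0,"ry":0,"rz":0,"claw":0},{"x":0.009,"y":0.006,"z":-0.1,"rx":0,"ry":0,"rz":0,"claw":0},{"x":0.009,"y":0.006,"z":-0.16,"rx":0,"ry":0,"rz":0,"claw":0},{"x":0.009,"y":0.006,"z":-0.22,"rx":0,"ry":0,"rz":0,"claw":0},{"x":0.009,"y":0.006,"z":-0.26,"rx":0,"ry":0,"rz":0,"claw":0},{"x":0.009,"y":0.006,"z":-0.285,"rx":0,"ry":0,"rz":0,"claw":0},{"x":0.009,"y":0.006,"z":-0.297,"rx":0,"ry":0,"rz":0,"claw":0},{"x":0.009,"y":0.006,"z":-0.297,"rx":0,"ry":0,"rz":0,"claw":0}]'
python3 - <<'E'
from h import *
def pose(th,d=.017):
    a=np.radians(150-6.16)-th; k=np.array([.5087+.04*np.cos(a),-.0537+.04*np.sin(a)]); t=np.array([np.sin(a),-np.cos(a)])
    return k-d*t,np.degrees(np.arctan2(t[1],t[0]))
s=sense();p=s["tcp_pos"];print(p,s["wrist_force"])
for th in(0.03,.2,.35,.5,.65,.8,.95,1.1,1.2,1.3,1.35):
    c,h=pose(th);print(th,np.round((c-p[:2])/.25,3),round((h-54)/180,3))
E
```

```text
time_s: 7.65
tcp_pos: [0.461, -0.055, 0.0668]
ee_rot: [[-0.588, -0.809, 0.003], [-0.809, 0.588, -0.003], [0.001, -0.004, -1.0]]
wrist_force: [-1.0, 0.2, -0.2]
gripper_width: 0.005
gripper_force: 0.0
[ 0.46101766 -0.05497764  0.066803  ] [-0.99433899  0.15360485 -0.24953373]
0.03 [0.023 0.05 ] -0.01
0.2 [0.033 0.077] -0.065
0.35 [0.045 0.1  ] -0.112
0.5 [0.061 0.121] -0.16
0.65 [0.08  0.139] -0.208
0.8 [0.101 0.154] -0.256
0.95 [0.124 0.166] -0.303
1.1 [0.149 0.174] -0.351
1.2 [0.166 0.177] -0.383
1.3 [0.184 0.179] -0.415
1.35 [0.192 0.179] -0.431
```

```bash
python3 -m pendant '[{"x":0.012,"y":0.025,"z":0,"rx":0,"ry":0,"rz":-0.005,"claw":0},{"x":0.023,"y":0.05,"z":0,"rx":0,"ry":0,"rz":-0.01,"claw":0},{"x":0.028,"y":0.063,"z":0,"rx":0,"ry":0,"rz":-0.037,"claw":0},{"x":0.033,"y":0.077,"z":0,"rx":0,"ry":0,"rz":-0.065,"claw":0},{"x":0.039,"y":0.089,"z":0,"rx":0,"ry":0,"rz":-0.09,"claw":0},{"x":0.045,"y":0.1,"z":0,"rx":0,"ry":0,"rz":-0.112,"claw":0},{"x":0.053,"y":0.111,"z":0,"rx":0,"ry":0,"rz":-0.136,"claw":0},{"x":0.061,"y":0.121,"z":0,"rx":0,"ry":0,"rz":-0.16,"claw":0}]'
python3 - <<'E'
from h import *
s=capture("side");b,n=blob(s,"red",(252,170,302,208));print(b,n,atz(s,b,.077))
k=atz(s,b,.077)[:2]-[.5087,-.0537];print(np.hypot(*k),np.radians(143.84)-np.arctan2(k[1],k[0]),sense()["tcp_pos"],sense()["wrist_force"])
E
```

```text
time_s: 8.65
tcp_pos: [0.4766, -0.0241, 0.0669]
ee_rot: [[-0.906, -0.424, 0.001], [-0.424, 0.906, -0.003], [0.0, -0.004, -1.0]]
wrist_force: [0.5, 0.8, 0.2]
gripper_width: 0.013
gripper_force: 0.0
[nan nan] 0 [nan nan nan]
nan nan [ 0.47693531 -0.02394184  0.06698043] [-0.26445318  0.23209396  0.13680394]h.py:16: RuntimeWarning: invalid value encountered in scalar divide
  return np.array([(xx*m).sum()/s,(yy*m).sum()/s]),int((m>0).sum())
```

```bash
python3 - <<'E'
from h import *
a=[capture(n)["color"] for n in("side","wrist")]
im=np.hstack([cv2.resize(a[0][130:260,210:340],(400,400)),cv2.resize(a[1],(400,300))[:300] if 0 else cv2.copyMakeBorder(cv2.resize(a[1],(400,300)),0,100,0,0,cv2.BORDER_CONSTANT)]);save("m3",im)
E
```

```text
(no output)
```

View pics/m3.png

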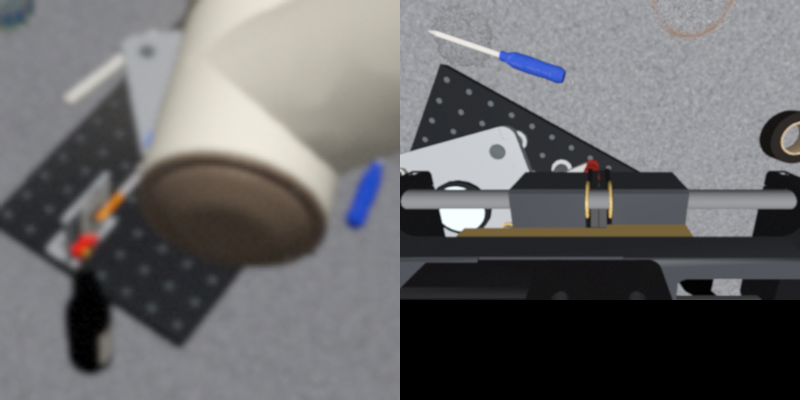

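Side view: the arm hides the knob. Wrist view: red shows just above the fingertips, about full-image px (247,211). I'll measure where the knob lies relative to the fingers.

```bash
python3 - <<'E'
from h import *
w=capture("wrist");s=sense()
b,n=blob(w,"red",(220,180,280,235));print(b,n,[np.round(atz(w,b,z),4) for z in(.06,.072,.084)]);print(s["tcp_pos"],proj(w,s["tcp_pos"]),proj(w,[.477,-.03,.084]),proj(w,[.477,-.03,.057]),proj(w,[.4915,-.0172,.084]),proj(w,[.4915,-.0172,.057]))
c=w["color"][170:250,200:300];save("w4",cv2.resize(c,None,fx=7,fy=7,interpolation=cv2.INTER_CUBIC))
E
```

```text
[246.05130661 211.36790259] 194 [array([ 0.4751, -0.0332,  0.06  ]), array([ 0.4711, -0.0347,  0.072 ]), array([ 0.467 , -0.0361,  0.084 ])]
[ 0.47626452 -0.02442563  0.06681096] [256.02459024 220.73186875] [248.10189592 227.88477821] [248.99205178 213.85838067] [256.08940795 253.03006699] [255.96226998 236.19334302]
```

View pics/w4.png

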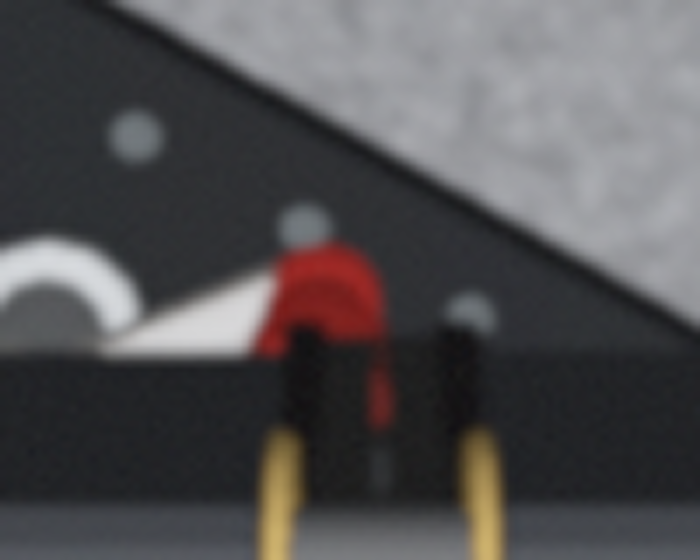

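```bash
python3 - <<'E'
from h import *
w=capture("wrist");t=capture("top");s=capture("side")
for n,P in dict(pivot=[.5087,-.0537,.057],mirror=[.5654,-.1287,.07],robcorner=[.467,-.11,.066],rescrew=[.416,-.1287,.009]).items(): print(n,proj(w,P))
for r in regions_of(w,"mirror")[:1]+regions_of(w,"blue_screwdriver")[:1]+regions_of(w,"lock_lever")[:1]: print(r["conf"],r["centre"])
for n,p,B in(("top",t,(240,190,300,240)),("side",s,(250,160,310,215))): print(n,blob(p,"red",B))
im=np.hstack([cv2.resize(t["color"][160:250,210:330],(480,360),interpolation=cv2.INTER_CUBIC),cv2.resize(w["color"][100:250,100:260],(320,300))[:].repeat(1,0) if 0 else cv2.copyMakeBorder(cv2.resize(w["color"][100:250,100:260],(320,300)),0,60,0,0,cv2.BORDER_CONSTANT)]);save("m5",im)
E
```

```text
pivot [204.59768192 236.33304213]
mirror [ 81.29524046 266.78932229]
robcorner [150.06275328 159.6561182 ]
rescrew [174.95427208  85.73084784]
0.71 [79.4, 273.8]
0.61 [158.8, 80.2]
0.73 [236.6, 212.5]
top (array([nan, nan]), 0)
side (array([nan, nan]), 0)h.py:16: RuntimeWarning: invalid value encountered in scalar divide
  return np.array([(xx*m).sum()/s,(yy*m).sum()/s]),int((m>0).sum())
```

View pics/m5.png

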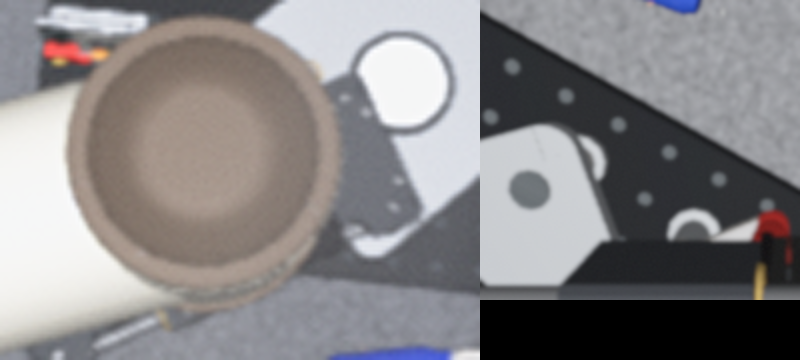

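```bash
python3 - <<'E'
from h import *
t=capture("top");s=capture("side");w=capture("wrist")
print(blob(t,"red",(218,166,233,178)),blob(s,"red",(230,203,246,216)))
z=sense();print(z["gripper_width"],z["gripper_force"],z["wrist_force"],z["moment"],z["time_s"],z["joints"])
m=regions_of(w,"lock_lever");print([(r["conf"],r["centre"],r["region"].sum()) for r in m])
E
```

```text
(array([226.00226391, 172.63389392]), 53) (array([236.55965697, 209.05965697]), 51)
0.005880108320961182 0.0 [ 0.48333168 -0.34550643  0.05763039] [ 0.0684542  -0.02069028 -0.01241472] 9.3 [ 16.75141848  16.55953144 -30.5169443    0.30409892 -42.94715534
 -81.7717185 ]
[(0.82, [238.0, 213.1], np.int64(342))]
```

```bash
python3 -m pendant '[{"x":-0.02,"y":-0.01,"z":0,"rx":0,"ry":0,"rz":0,"claw":0},{"x":-0.06,"y":-0.03,"z":0,"rx":0,"ry":0,"rz":0,"claw":0},{"x":-0.1,"y":-0.05,"z":0,"rx":0,"ry":0,"rz":0,"claw":0},{"x":-0.14,"y":-0.08,"z":0,"rx":0,"ry":0,"rz":0,"claw":0},{"x":-0.17,"y":-0.12,"z":0,"rx":0,"ry":0,"rz":0,"claw":0},{"x":-0.19,"y":-0.16,"z":0,"rx":0,"ry":0,"rz":0,"claw":0},{"x":-0.2,"y":-0.2,"z":0,"rx":0,"ry":0,"rz":0,"claw":0},{"x":-0.2,"y":-0.2,"z":0,"rx":0,"ry":0,"rz":0,"claw":0}]'
python3 - <<'E'
from h import *
t=capture("top");s=capture("side");w=capture("wrist")
u=blob(t,"red",(240,190,300,230));v=blob(s,"red",(255,165,305,208));x=blob(w,"red",(150,100,370,260));print(u,v,x)
for p,b in((t,u),(s,v)):
    k=atz(p,b[0],.079);d=k[:2]-[.5087,-.0537];print(k,np.hypot(*d),np.radians(143.84)-np.arctan2(d[1],d[0]))
E
```

```text
time_s: 10.35
tcp_pos: [0.4261, -0.0755, 0.0667]
ee_rot: [[-0.905, -0.425, 0.001], [-0.425, 0.905, -0.004], [0.001, -0.004, -1.0]]
wrist_force: [0.2, 0.1, -0.4]
gripper_width: 0.008
gripper_force: 0.0
(array([262.5, 217. ]), 2) (array([293.17560976, 195.77766367]), 74) (array([nan, nan]), 0)
[ 0.48366355 -0.02983203  0.079     ] 0.03459052085392352 0.13039856889185408
[ 0.47722887 -0.03000566  0.079     ] 0.03939357796085268 0.014237946283386815h.py:16: RuntimeWarning: invalid value encountered in scalar divide
  return np.array([(xx*m).sum()/s,(yy*m).sum()/s]),int((m>0).sum())
```

Stage and knob are exactly where they were, and there was no force even though the TCP reached the knob's position. The fingertips must have passed over the knob, so their true end is higher than assumed. I'll go about 18 mm lower and try again, watching the knob.

```bash
python3 -m pendant '[{"x":0.01,"y":0,"z":-0.01,"rx":0,"ry":0,"rz":0.03,"claw":0},{"x":0.03,"y":0.02,"z":-0.03,"rx":0,"ry":0,"rz":0.06,"claw":0},{"x":0.06,"y":0.04,"z":-0.05,"rx":0,"ry":0,"rz":0.09,"claw":0},{"x":0.09,"y":0.05,"z":-0.06,"rx":0,"ry":0,"rz":0.12,"claw":0},{"x":0.11,"y":0.06,"z":-0.065,"rx":0,"ry":0,"rz":0.145,"claw":0},{"x":0.12,"y":0.07,"z":-0.07,"rx":0,"ry":0,"rz":0.16,"claw":0},{"x":0.13,"y":0.08,"z":-0.07,"rx":0,"ry":0,"rz":0.16,"claw":0},{"x":0.133,"y":0.085,"z":-0.07,"rx":0,"ry":0,"rz":0.16,"claw":0}]'
python3 - <<'E'
from h import *
s=capture("side");w=capture("wrist");print(blob(s,"red",(255,165,305,208)),blob(w,"red",(220,150,290,300)));to(54,[.4671,-.0438,.0485])
z=sense();print(z["tcp_pos"],proj(w,z["tcp_pos"]),proj(w,[.477,-.03,.084]),proj(w,[.477,-.03,.057]))
save("w6",cv2.resize(w["color"][150:300,170:340],(680,600),interpolation=cv2.INTER_CUBIC))
E
```

```text
time_s: 11.5
tcp_pos: [0.4596, -0.0532, 0.0492]
ee_rot: [[-0.588, -0.809, 0.002], [-0.809, 0.588, -0.003], [0.001, -0.004, -1.0]]
wrist_force: [-1.0, -0.2, 0.4]
gripper_width: 0.003
gripper_force: 0.0
(array([nan, nan]), 0) (array([253.6760954 , 282.86245147]), 67)
shift [ 0.031  0.038 -0.003] rot [0.0009 0.0007 0.    ] deg 0.2071052750378544 F [-0.2 -0.1 -0.4] t 11.6
[ 0.45946819 -0.05328514  0.04923472] [255.39292332 221.62489691] [254.59996017 285.01800187] [254.65922459 262.75393791]h.py:16: RuntimeWarning: invalid value encountered in scalar divide
  return np.array([(xx*m).sum()/s,(yy*m).sum()/s]),int((m>0).sum())
```

View pics/w6.png

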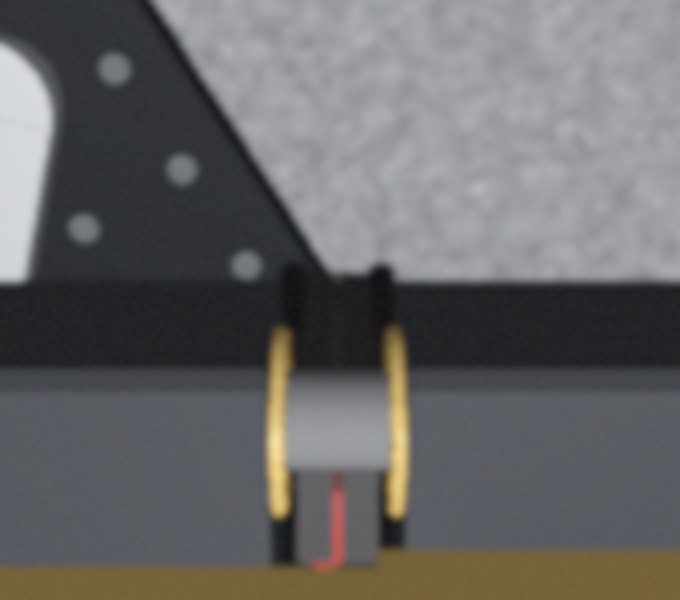

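Through the finger gap the red knob shows straight ahead at px (254,283), matching the prediction. I'll repeat the push at this height.

```bash
python3 -m pendant '[{"x":0.015,"y":0.022,"z":0,"rx":0,"ry":0,"rz":-0.005,"claw":0},{"x":0.029,"y":0.043,"z":0,"rx":0,"ry":0,"rz":-0.01,"claw":0},{"x":0.034,"y":0.056,"z":0,"rx":0,"ry":0,"rz":-0.037,"claw":0},{"x":0.039,"y":0.07,"z":0,"rx":0,"ry":0,"rz":-0.065,"claw":0},{"x":0.045,"y":0.082,"z":0,"rx":0,"ry":0,"rz":-0.09,"claw":0},{"x":0.051,"y":0.093,"z":0,"rx":0,"ry":0,"rz":-0.112,"claw":0},{"x":0.059,"y":0.104,"z":0,"rx":0,"ry":0,"rz":-0.136,"claw":0},{"x":0.067,"y":0.114,"z":0,"rx":0,"ry":0,"rz":-0.16,"claw":0}]'
python3 - <<'E'
from h import *
w=capture("wrist");s=capture("side");t=capture("top");z=sense()
print(blob(w,"red",(200,150,310,330)),z["tcp_pos"],z["wrist_force"],z["moment"],proj(w,[.477,-.03,.057]),proj(w,[.477,-.03,.084]),proj(w,[.4922,-.0175,.057]),proj(w,[.4922,-.0175,.084]))
im=w["color"].astype(int);m=(im[...,0]-im[...,1:].max(2)>50);ys,xs=np.nonzero(m[150:330,200:310]);print(xs.min()+200,xs.max()+200,ys.min()+150,ys.max()+150) if len(ys) else 0
print(blob(s,"red",(255,160,305,208))[1],[(round(r["conf"],2),r["centre"],int(r["region"].sum())) for r in regions_of(w,"lock_lever")])
print(blob(t,"red",(218,166,233,178)),blob(s,"red",(230,203,246,216)))
E
```

```text
time_s: 12.6
tcp_pos: [0.4755, -0.0254, 0.0491]
ee_rot: [[-0.906, -0.423, -0.001], [-0.423, 0.906, -0.005], [0.003, -0.004, -1.0]]
wrist_force: [-0.2, -3.5, 0.2]
gripper_width: 0.005
gripper_force: 1.3
(array([253.96188748, 270.8185118 ]), 20) [ 0.47576256 -0.02519855  0.04908744] [-0.89011475 -2.09747478  0.43229977] [-0.77854832  0.12621335  0.0026274 ] [249.33218622 224.42145718] [248.39636056 241.50451166] [256.23292938 249.08071454] [256.40853166 269.52716164]
253 255 268 274
0 []
(array([226.        , 172.63475177]), 52) (array([236.54040968, 209.06778399]), 50)h.py:16: RuntimeWarning: invalid value encountered in scalar divide
  return np.array([(xx*m).sum()/s,(yy*m).sum()/s]),int((m>0).sum())
```

```bash
python3 -m pendant '[{"x":0.006,"y":0.006,"z":0,"rx":0,"ry":0,"rz":-0.016,"claw":0},{"x":0.012,"y":0.012,"z":0,"rx":0,"ry":0,"rz":-0.032,"claw":0},{"x":0.019,"y":0.018,"z":0,"rx":0,"ry":0,"rz":-0.048,"claw":0},{"x":0.026,"y":0.023,"z":0,"rx":0,"ry":0,"rz":-0.064,"claw":0},{"x":0.033,"y":0.028,"z":0,"rx":0,"ry":0,"rz":-0.08,"claw":0},{"x":0.04,"y":0.033,"z":0,"rx":0,"ry":0,"rz":-0.096,"claw":0},{"x":0.051,"y":0.039,"z":0,"rx":0,"ry":0,"rz":-0.12,"claw":0},{"x":0.063,"y":0.045,"z":0,"rx":0,"ry":0,"rz":-0.143,"claw":0}]'
python3 -m pendant '[{"x":0.006,"y":0.002,"z":0,"rx":0,"ry":0,"rz":-0.012,"claw":0},{"x":0.012,"y":0.004,"z":0,"rx":0,"ry":0,"rz":-0.024,"claw":0},{"x":0.019,"y":0.006,"z":0,"rx":0,"ry":0,"rz":-0.036,"claw":0},{"x":0.025,"y":0.008,"z":0,"rx":0,"ry":0,"rz":-0.048,"claw":0},{"x":0.031,"y":0.009,"z":0,"rx":0,"ry":0,"rz":-0.06,"claw":0},{"x":0.037,"y":0.01,"z":0,"rx":0,"ry":0,"rz":-0.07,"claw":0},{"x":0.042,"y":0.011,"z":0,"rx":0,"ry":0,"rz":-0.08,"claw":0},{"x":0.042,"y":0.011,"z":0,"rx":0,"ry":0,"rz":-0.08,"claw":0}]'
python3 - <<'E'
from h import *
w=capture("wrist");s=capture("side");t=capture("top");z=sense()
k=lambda th:np.array([.5087+.04*np.cos(2.5105-th),-.0537+.04*np.sin(2.5105-th),.084])
im=w["color"].astype(int);m=(im[...,0]-im[...,1:].max(2)>50);ys,xs=np.nonzero(m[150:330,200:310]);print((xs.min()+200,xs.max()+200,ys.min()+150,ys.max()+150) if len(ys) else 0)
print(z["tcp_pos"],z["wrist_force"],[(th,proj(w,k(th))) for th in(1,1.2,1.4)])
print(blob(s,"red",(250,160,305,200)),[proj(s,k(th)-[0,0,.005]) for th in(1,1.2,1.4)])
print(blob(t,"red",(218,166,233,178)),blob(s,"red",(230,203,246,216)))
E
```

```text
time_s: 13.8
tcp_pos: [0.4907, -0.0141, 0.049]
ee_rot: [[-1.0, 0.011, -0.004], [0.011, 1.0, -0.004], [0.003, -0.004, -1.0]]
wrist_force: [-1.9, -2.5, 0.8]
gripper_width: 0.005
gripper_force: 1.3
time_s: 14.8
tcp_pos: [0.5023, -0.0111, 0.0491]
ee_rot: [[-0.966, 0.258, -0.002], [0.258, 0.966, -0.003], [0.001, -0.004, -1.0]]
wrist_force: [-2.7, -1.4, -1.4]
gripper_width: 0.003
gripper_force: 1.1
(np.int64(253), np.int64(255), np.int64(267), np.int64(274))
[ 0.5022771  -0.010993    0.04911724] [-0.99642771 -1.58298768 -0.55697702] [(1, array([255.87981366, 254.448204  ])), (1.2, array([257.14402084, 265.99317786])), (1.4, array([255.84088618, 277.24575306]))]
(array([nan, nan]), 0) [array([277.67622617, 194.39598582]), array([275.1067492 , 192.60984798]), array([273.01400836, 190.46674713])]
(array([nan, nan]), 0) (array([235.94014401, 209.39108911]), 42)h.py:16: RuntimeWarning: invalid value encountered in scalar divide
  return np.array([(xx*m).sum()/s,(yy*m).sum()/s]),int((m>0).sum())
```

```bash
python3 -m pendant '[{"x":0.005,"y":0.001,"z":0,"rx":0,"ry":0,"rz":-0.008,"claw":0},{"x":0.009,"y":0.001,"z":0,"rx":0,"ry":0,"rz":-0.016,"claw":0},{"x":0.014,"y":0.002,"z":0,"rx":0,"ry":0,"rz":-0.024,"claw":0},{"x":0.018,"y":0.002,"z":0,"rx":0,"ry":0,"rz":-0.032,"claw":0},{"x":0.022,"y":0.002,"z":0,"rx":0,"ry":0,"rz":-0.04,"claw":0},{"x":0.026,"y":0.002,"z":0,"rx":0,"ry":0,"rz":-0.048,"claw":0},{"x":0.029,"y":0.002,"z":0,"rx":0,"ry":0,"rz":-0.051,"claw":0},{"x":0.029,"y":0.002,"z":0,"rx":0,"ry":0,"rz":-0.051,"claw":0}]'
python3 -m pendant '[{"x":0.001,"y":0,"z":0,"rx":0,"ry":0,"rz":-0.002,"claw":0},{"x":0.002,"y":0,"z":0,"rx":0,"ry":0,"rz":-0.004,"claw":0},{"x":0.003,"y":0,"z":0,"rx":0,"ry":0,"rz":-0.006,"claw":0},{"x":0.004,"y":0,"z":0,"rx":0,"ry":0,"rz":-0.008,"claw":0},{"x":0.005,"y":0,"z":0,"rx":0,"ry":0,"rz":-0.01,"claw":0},{"x":0.006,"y":-0.001,"z":0,"rx":0,"ry":0,"rz":-0.01,"claw":0},{"x":0.006,"y":-0.001,"z":0,"rx":0,"ry":0,"rz":-0.01,"claw":0},{"x":0.006,"y":-0.001,"z":0,"rx":0,"ry":0,"rz":-0.01,"claw":0}]'
```

```text
time_s: 15.95
tcp_pos: [0.5097, -0.0105, 0.0492]
ee_rot: [[-0.913, 0.409, -0.002], [0.409, 0.913, -0.003], [0.001, -0.003, -1.0]]
wrist_force: [-2.7, -1.1, -1.5]
gripper_width: 0.005
gripper_force: 1.1
time_s: 16.95
tcp_pos: [0.5108, -0.0106, 0.0491]
ee_rot: [[-0.899, 0.437, -0.003], [0.437, 0.899, -0.003], [0.002, -0.004, -1.0]]
wrist_force: [-4.2, 0.8, -0.1]
gripper_width: 0.002
gripper_force: 2.2
```

The knob is at its stop (about 4 N). Backing off, raising and turning over the pad.

```bash
python3 -m pendant '[{"x":-0.03,"y":0.015,"z":0,"rx":0,"ry":0,"rz":0,"claw":0},{"x":-0.08,"y":0.04,"z":0,"rx":0,"ry":0,"rz":0,"claw":0},{"x":-0.14,"y":0.05,"z":0.02,"rx":0,"ry":0,"rz":0.01,"claw":0},{"x":-0.2,"y":0.05,"z":0.1,"rx":0,"ry":0,"rz":0.05,"claw":0},{"x":-0.22,"y":0.03,"z":0.2,"rx":0,"ry":0,"rz":0.1,"claw":0},{"x":-0.24,"y":0,"z":0.3,"rx":0,"ry":0,"rz":0.15,"claw":0},{"x":-0.26,"y":-0.05,"z":0.36,"rx":0,"ry":0,"rz":0.2,"claw":0},{"x":-0.28,"y":-0.1,"z":0.4,"rx":0,"ry":0,"rz":0.25,"claw":0}]'
python3 - <<'E'
from h import *
t=capture("top");s=capture("side")
k=lambda th:np.array([.5087+.04*np.cos(2.5105-th),-.0537+.04*np.sin(2.5105-th),.079])
print(blob(t,"red",(240,180,275,222)),[proj(t,k(th)) for th in(0,1.2,1.4)])
print(blob(s,"red",(255,180,305,208)),[proj(s,k(th)) for th in(0,1.2,1.4)])
to(84,[.574,-.047,.12])
E
```

```text
time_s: 17.95
tcp_pos: [0.4408, -0.0357, 0.1507]
ee_rot: [[-0.943, -0.334, 0.003], [-0.334, 0.943, -0.003], [-0.002, -0.004, -1.0]]
wrist_force: [-0.9, 1.0, 0.1]
gripper_width: 0.003
gripper_force: 0.0
(array([nan, nan]), 0) [array([262.54635113, 220.43826875]), array([255.94910253, 200.25206332]), array([257.35945696, 196.81029637])]
(array([273.8521361 , 189.99079048]), 77) [array([293.49532514, 195.89969721]), array([275.1067492 , 192.60984798]), array([273.01400836, 190.46674713])]
shift [ 0.532 -0.044 -0.123] rot [1.000e-04 1.700e-03 3.606e-01] deg 64.9076927575539 F [ 0.6  0.6 -0.4] t 18.05h.py:16: RuntimeWarning: invalid value encountered in scalar divide
  return np.array([(xx*m).sum()/s,(yy*m).sum()/s]),int((m>0).sum())
```

```bash
python3 -m pendant '[{"x":0.05,"y":0,"z":0,"rx":0,"ry":0,"rz":0.04,"claw":0},{"x":0.14,"y":-0.01,"z":0,"rx":0,"ry":0,"rz":0.09,"claw":0},{"x":0.25,"y":-0.02,"z":0,"rx":0,"ry":0.001,"rz":0.145,"claw":0},{"x":0.35,"y":-0.03,"z":-0.02,"rx":0,"ry":0.001,"rz":0.2,"claw":0},{"x":0.44,"y":-0.04,"z":-0.05,"rx":0,"ry":0.0017,"rz":0.255,"claw":0},{"x":0.5,"y":-0.044,"z":-0.09,"rx":0,"ry":0.0017,"rz":0.31,"claw":0},{"x":0.532,"y":-0.044,"z":-0.12,"rx":0,"ry":0.0017,"rz":0.36,"claw":0},{"x":0.532,"y":-0.044,"z":-0.123,"rx":0,"ry":0.0017,"rz":0.36,"claw":0}]'
python3 - <<'E'
from h import *
to(84,[.574,-.047,.09])
t=capture("top");s=capture("side")
print(blob(t,"orange",(225,165,255,180)),blob(s,"orange",(236,188,258,210)),blob(s,"red",(230,203,246,216)))
q=np.load("pose.npy")
def P(th,y=.1505): return np.array([q[0]-np.sin(q[2])*y*np.cos(th),q[1]+np.cos(q[2])*y*np.cos(th),.0615-y*np.sin(th)])
for d in(0,12,16,20,24): print(d,proj(s,P(d/162)),proj(t,P(d/162)))
E
```

```text
time_s: 19.05
tcp_pos: [0.5737, -0.0462, 0.1172]
ee_rot: [[-0.11, -0.994, -0.003], [-0.994, 0.11, -0.004], [0.005, 0.002, -1.0]]
wrist_force: [-0.2, -0.3, 0.4]
gripper_width: 0.003
gripper_force: 0.0
shift [ 0.001 -0.003 -0.109] rot [ 0.0013 -0.0009  0.0017] deg 0.42263983694337953 F [-0.2 -0.3  0.4] t 19.05
(array([238.68781726, 173.54949239]), 39) (array([245.21062442, 196.76514445]), 40) (array([236.55444126, 209.06411175]), 52)
0 [243.55810028 197.92780637] [236.82119922 172.22132078]
12 [243.74622222 200.26736955] [237.27750385 173.24023241]
16 [243.85365894 200.98515959] [237.50775444 173.58390605]
20 [243.98293705 201.67159007] [237.77607762 173.92922933]
24 [244.13372237 202.32651319] [238.08185811 174.27598767]
```

```bash
python3 -m pendant '[{"x":0.001,"y":-0.003,"z":-0.02,"rx":0.0013,"ry":-0.0009,"rz":0,"claw":0},{"x":0.001,"y":-0.003,"z":-0.05,"rx":0.0013,"ry":-0.0009,"rz":0,"claw":0},{"x":0.001,"y":-0.003,"z":-0.08,"rx":0.0013,"ry":-0.0009,"rz":0,"claw":0},{"x":0.001,"y":-0.003,"z":-0.11,"rx":0.0013,"ry":-0.0009,"rz":0,"claw":0},{"x":0.001,"y":-0.003,"z":-0.13,"rx":0.0013,"ry":-0.0009,"rz":0,"claw":0},{"x":0.001,"y":-0.003,"z":-0.15,"rx":0.0013,"ry":-0.0009,"rz":0,"claw":0},{"x":0.001,"y":-0.003,"z":-0.165,"rx":0.0013,"ry":-0.0009,"rz":0,"claw":0},{"x":0.001,"y":-0.003,"z":-0.17,"rx":0.0013,"ry":-0.0009,"rz":0,"claw":0}]'
cat > look.py <<'E'
from h import *
t=capture("top");s=capture("side");z=sense()
print("top",blob(t,"orange",(225,165,255,180)),"side",blob(s,"orange",(236,188,258,206)),"F",np.round(z["wrist_force"],1),"z",round(z["tcp_pos"][2],4),z["time_s"],"knob",blob(s,"red",(255,180,305,208))[0])
E
python3 look.py; python3 look.py
```

```text
time_s: 20.15
tcp_pos: [0.5743, -0.0475, 0.0757]
ee_rot: [[-0.107, -0.994, 0.002], [-0.994, 0.107, 0.0], [-0.0, -0.002, -1.0]]
wrist_force: [-0.9, 0.5, -0.1]
gripper_width: 0.006
gripper_force: 0.0
top (array([238.55441741, 173.52368758]), 41) side (array([245.22685185, 196.75092593]), 40) F [1.4 0.6 0.6] z 0.0759 20.25 knob [273.82981336 190.06655206]
top (array([238.5646438 , 173.52506596]), 40) side (array([245.22637979, 196.7474275 ]), 39) F [ 0.1 -0.  -0.1] z 0.0762 20.35 knob [273.83230731 190.05417385]
```

```bash
python3 -m pendant '[{"x":0,"y":0,"z":-0.003,"rx":0,"ry":0,"rz":0,"claw":0},{"x":0,"y":0,"z":-0.007,"rx":0,"ry":0,"rz":0,"claw":0},{"x":0,"y":0,"z":-0.011,"rx":0,"ry":0,"rz":0,"claw":0},{"x":0,"y":0,"z":-0.015,"rx":0,"ry":0,"rz":0,"claw":0},{"x":0,"y":0,"z":-0.019,"rx":0,"ry":0,"rz":0,"claw":0},{"x":0,"y":0,"z":-0.023,"rx":0,"ry":0,"rz":0,"claw":0},{"x":0,"y":0,"z":-0.027,"rx":0,"ry":0,"rz":0,"claw":0},{"x":0,"y":0,"z":-0.03,"rx":0,"ry":0,"rz":0,"claw":0}]'
python3 look.py
```

```text
time_s: 21.35
tcp_pos: [0.5744, -0.0475, 0.0684]
ee_rot: [[-0.107, -0.994, 0.002], [-0.994, 0.107, 0.0], [-0.0, -0.002, -1.0]]
wrist_force: [0.7, 0.2, -0.6]
gripper_width: 0.006
gripper_force: 0.0
top (array([238.52190722, 173.51417526]), 40) side (array([245.2108716 , 196.76476101]), 39) F [-0.1  0.5 -0.6] z 0.0684 21.45 knob [273.84010907 190.04784333]
```

No contact yet, so the fingertips really do end above the stated TCP. I'll keep descending in small calls.

```bash
python3 -m pendant '[{"x":0,"y":0,"z":-0.003,"rx":0,"ry":0,"rz":0,"claw":0},{"x":0,"y":0,"z":-0.007,"rx":0,"ry":0,"rz":0,"claw":0},{"x":0,"y":0,"z":-0.011,"rx":0,"ry":0,"rz":0,"claw":0},{"x":0,"y":0,"z":-0.014,"rx":0,"ry":0,"rz":0,"claw":0},{"x":0,"y":0,"z":-0.017,"rx":0,"ry":0,"rz":0,"claw":0},{"x":0,"y":0,"z":-0.02,"rx":0,"ry":0,"rz":0,"claw":0},{"x":0,"y":0,"z":-0.022,"rx":0,"ry":0,"rz":0,"claw":0},{"x":0,"y":0,"z":-0.024,"rx":0,"ry":0,"rz":0,"claw":0}]'
python3 look.py
```

```text
time_s: 22.45
tcp_pos: [0.5744, -0.0475, 0.0625]
ee_rot: [[-0.107, -0.994, 0.002], [-0.994, 0.107, 0.0], [-0.0, -0.002, -1.0]]
wrist_force: [0.4, -0.5, -0.3]
gripper_width: 0.002
gripper_force: 0.0
top (array([238.56732026, 173.51764706]), 40) side (array([245.23212628, 196.75301764]), 39) F [-0.4 -0.9  0. ] z 0.0624 22.55 knob [273.82819818 190.04091693]
```

```bash
python3 - <<'E'
from h import *
s=sense();print(s["wrist_force"],s["effort"])
E
```

```text
[-0.37344648 -0.89948002  0.04158187] [ 1.55356000e-03 -3.79298544e+01  1.49884182e+01  3.37487876e+00
  2.04691279e-02  2.52013542e-04]
```

```bash
python3 -m pendant '[{"x":0,"y":0,"z":-0.003,"rx":0,"ry":0,"rz":0,"claw":0},{"x":0,"y":0,"z":-0.007,"rx":0,"ry":0,"rz":0,"claw":0},{"x":0,"y":0,"z":-0.011,"rx":0,"ry":0,"rz":0,"claw":0},{"x":0,"y":0,"z":-0.014,"rx":0,"ry":0,"rz":0,"claw":0},{"x":0,"y":0,"z":-0.017,"rx":0,"ry":0,"rz":0,"claw":0},{"x":0,"y":0,"z":-0.02,"rx":0,"ry":0,"rz":0,"claw":0},{"x":0,"y":0,"z":-0.022,"rx":0,"ry":0,"rz":0,"claw":0},{"x":0,"y":0,"z":-0.024,"rx":0,"ry":0,"rz":0,"claw":0}]'
python3 look.py
```

```text
time_s: 23.55
tcp_pos: [0.5744, -0.0475, 0.0565]
ee_rot: [[-0.107, -0.994, 0.002], [-0.994, 0.107, 0.0], [-0.0, -0.002, -1.0]]
wrist_force: [-0.3, 0.6, -0.0]
gripper_width: 0.005
gripper_force: 0.0
top (array([238.52156863, 173.52287582]), 40) side (array([245.22646785, 196.75489282]), 40) F [-0.5 -0.4  0.7] z 0.0564 23.65 knob [273.83659322 190.04283238]
```

```bash
python3 -m pendant '[{"x":0,"y":0,"z":-0.003,"rx":0,"ry":0,"rz":0,"claw":0},{"x":0,"y":0,"z":-0.006,"rx":0,"ry":0,"rz":0,"claw":0},{"x":0,"y":0,"z":-0.009,"rx":0,"ry":0,"rz":0,"claw":0},{"x":0,"y":0,"z":-0.012,"rx":0,"ry":0,"rz":0,"claw":0},{"x":0,"y":0,"z":-0.014,"rx":0,"ry":0,"rz":0,"claw":0},{"x":0,"y":0,"z":-0.016,"rx":0,"ry":0,"rz":0,"claw":0},{"x":0,"y":0,"z":-0.018,"rx":0,"ry":0,"rz":0,"claw":0},{"x":0,"y":0,"z":-0.02,"rx":0,"ry":0,"rz":0,"claw":0}]'
python3 look.py
```

```text
time_s: 24.65
tcp_pos: [0.5744, -0.0475, 0.0514]
ee_rot: [[-0.107, -0.994, 0.002], [-0.994, 0.107, 0.0], [-0.0, -0.002, -1.0]]
wrist_force: [0.3, -0.2, 0.1]
gripper_width: 0.006
gripper_force: 0.0
top (array([238.4940239 , 173.52191235]), 40) side (array([245.22947761, 196.74813433]), 39) F [ 0.2 -0.4 -0.2] z 0.0514 24.75 knob [273.82844356 190.03704625]
```

```bash
python3 -m pendant '[{"x":0,"y":0,"z":-0.003,"rx":0,"ry":0,"rz":0,"claw":0},{"x":0,"y":0,"z":-0.006,"rx":0,"ry":0,"rz":0,"claw":0},{"x":0,"y":0,"z":-0.009,"rx":0,"ry":0,"rz":0,"claw":0},{"x":0,"y":0,"z":-0.012,"rx":0,"ry":0,"rz":0,"claw":0},{"x":0,"y":0,"z":-0.014,"rx":0,"ry":0,"rz":0,"claw":0},{"x":0,"y":0,"z":-0.016,"rx":0,"ry":0,"rz":0,"claw":0},{"x":0,"y":0,"z":-0.018,"rx":0,"ry":0,"rz":0,"claw":0},{"x":0,"y":0,"z":-0.018,"rx":0,"ry":0,"rz":0,"claw":0}]'
python3 look.py
```

```text
time_s: 25.75
tcp_pos: [0.5745, -0.0472, 0.0471]
ee_rot: [[-0.106, -0.994, 0.002], [-0.994, 0.106, 0.0], [-0.001, -0.002, -1.0]]
wrist_force: [-1.6, 2.4, 5.4]
gripper_width: 0.004
gripper_force: 2.6
top (array([238.66229117, 174.02386635]), 41) side (array([245.42207792, 197.75108225]), 37) F [-2.2  3.5  4.8] z 0.0471 25.85 knob [273.83838886 190.05271009]
```

```bash
python3 -m pendant '[{"x":0,"y":0,"z":-0.002,"rx":0,"ry":0,"rz":0,"claw":0},{"x":0,"y":0,"z":-0.004,"rx":0,"ry":0,"rz":0,"claw":0},{"x":0,"y":0,"z":-0.006,"rx":0,"ry":0,"rz":0,"claw":0},{"x":0,"y":0,"z":-0.008,"rx":0,"ry":0,"rz":0,"claw":0},{"x":0,"y":0,"z":-0.01,"rx":0,"ry":0,"rz":0,"claw":0},{"x":0,"y":0,"z":-0.012,"rx":0,"ry":0,"rz":0,"claw":0},{"x":0,"y":0,"z":-0.014,"rx":0,"ry":0,"rz":0,"claw":0},{"x":0,"y":0,"z":-0.016,"rx":0,"ry":0,"rz":0,"claw":0}]'
python3 look.py
```

```text
time_s: 26.85
tcp_pos: [0.5745, -0.047, 0.0436]
ee_rot: [[-0.106, -0.994, 0.003], [-0.994, 0.106, 0.001], [-0.001, -0.002, -1.0]]
wrist_force: [-3.4, 5.1, 8.0]
gripper_width: 0.0
gripper_force: 4.2
top (array([239.47580645, 174.98041475]), 43) side (array([245.86783626, 198.76374269]), 36) F [-4.1  4.   7.6] z 0.0436 26.95 knob [273.83581719 190.0514158 ]
```

```bash
python3 - <<'E'
from h import *
t=capture("top")["color"];s=capture("side")["color"]
t0=cv2.cvtColor(cv2.imread("pics/top0.png"),4);s0=cv2.cvtColor(cv2.imread("pics/side0.png"),4)
c=lambda im,x,y:cv2.resize(im[y:y+30,x:x+40],(400,300),interpolation=cv2.INTER_CUBIC)
save("m9",np.vstack([np.hstack([c(s0,222,188),c(s,222,188)]),np.hstack([c(t0,215,158),c(t,215,158)])]))
E
```

```text
(no output)
```

View pics/m9.png

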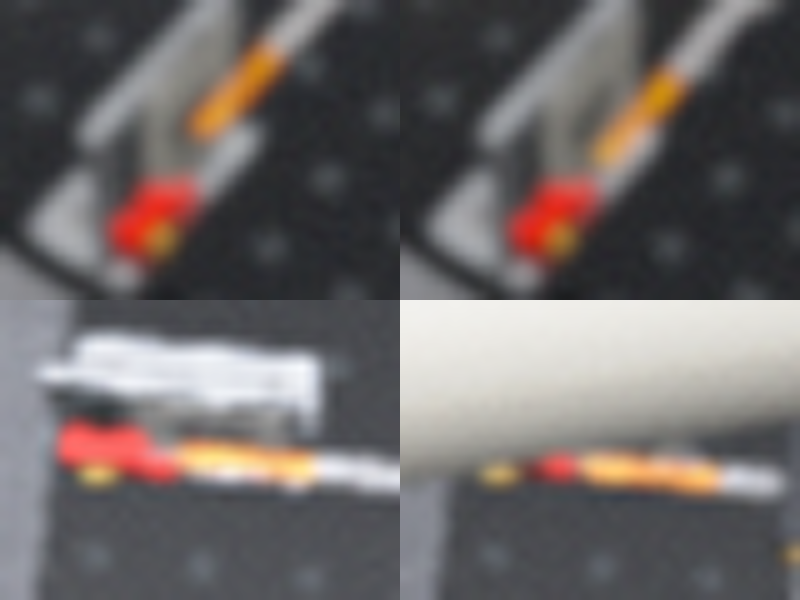

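Side view: the tip moved from crop row 132 to 160 (2.8 px, about 14 mm of drop). The red tab's point, near crop (192,182), corresponds to about 20 mm, which agrees with the wrist measurement. I'll go 3 mm lower and hold.

```bash
python3 -m pendant '[{"x":0,"y":0,"z":-0.002,"rx":0,"ry":0,"rz":0,"claw":0},{"x":0,"y":0,"z":-0.004,"rx":0,"ry":0,"rz":0,"claw":0},{"x":0,"y":0,"z":-0.006,"rx":0,"ry":0,"rz":0,"claw":0},{"x":0,"y":0,"z":-0.008,"rx":0,"ry":0,"rz":0,"claw":0},{"x":0,"y":0,"z":-0.01,"rx":0,"ry":0,"rz":0,"claw":0},{"x":0,"y":0,"z":-0.012,"rx":0,"ry":0,"rz":0,"claw":0},{"x":0,"y":0,"z":-0.012,"rx":0,"ry":0,"rz":0,"claw":0},{"x":0,"y":0,"z":-0.012,"rx":0,"ry":0,"rz":0,"claw":0}]'
python3 - <<'E'
from h import *
s=capture("side");c=s["color"];z=sense();save("s10raw",c)
s0=cv2.cvtColor(cv2.imread("pics/side0.png"),4)
# lower end of the orange-ish streak: yellowness profile along pointer direction
for n,im in(("rest",s0),("now",c)):
    f=cv2.resize(im[188:218,222:262],None,fx=10,fy=10,interpolation=cv2.INTER_CUBIC).astype(int)
    m=((f[...,0]-f[...,2]>45)&(f[...,1]-f[...,2]>15)); m[205:]=0
    k,l,st,_=cv2.connectedComponentsWithStats(m.astype(np.uint8)); i=1+np.argmax(st[1:,4]); ys,xs=np.nonzero(l==i)
    print(n,st[i],"low end",xs[ys>=ys.max()-8].mean(),ys.max())
print("F",z["wrist_force"],z["tcp_pos"][2],z["time_s"])
E
```

```text
time_s: 28.05
tcp_pos: [0.5746, -0.0469, 0.041]
ee_rot: [[-0.106, -0.994, 0.003], [-0.994, 0.106, 0.001], [-0.001, -0.003, -1.0]]
wrist_force: [-3.8, 4.6, 9.7]
gripper_width: 0.007
gripper_force: 5.2
rest [ 186   42  100  100 4733] low end 204.55609756097562 141
now [ 195   79   93  101 4563] low end 214.41772151898735 179
F [-4.18735917  4.96469539 10.04660104] 0.041026852044957235 28.1
```

```bash
python3 -m pendant '[{"x":0,"y":0,"z":0,"rx":0,"ry":0,"rz":0,"claw":0},{"x":0,"y":0,"z":0,"rx":0,"ry":0,"rz":0,"claw":0},{"x":0,"y":0,"z":0,"rx":0,"ry":0,"rz":0,"claw":0},{"x":0,"y":0,"z":0,"rx":0,"ry":0,"rz":0,"claw":0},{"x":0,"y":0,"z":0,"rx":0,"ry":0,"rz":0,"claw":0},{"x":0,"y":0,"z":0,"rx":0,"ry":0,"rz":0,"claw":0},{"x":0,"y":0,"z":0,"rx":0,"ry":0,"rz":0,"claw":0},{"x":0,"y":0,"z":0,"rx":0,"ry":0,"rz":0,"claw":0}]'
python3 - <<'E'
from h import *
s=capture("side")["color"];s0=cv2.cvtColor(cv2.imread("pics/side0.png"),4)
# red tab point in the upsampled side view, and phase shift of the tip patch
f=cv2.resize(s0[188:218,222:262],None,fx=10,fy=10,interpolation=cv2.INTER_CUBIC).astype(int)
m=(f[...,0]-f[...,1:].max(2)>70)&(f[...,1]<110);ys,xs=np.nonzero(m);o=np.argmax(xs-ys);print("tab upper right",xs[o],ys[o],ys.min(),xs.max())
E
```

```text
time_s: 29.1
tcp_pos: [0.5746, -0.0469, 0.0411]
ee_rot: [[-0.106, -0.994, 0.003], [-0.994, 0.106, 0.001], [-0.001, -0.003, -1.0]]
wrist_force: [-3.7, 5.2, 9.5]
gripper_width: 0.006
gripper_force: 5.2
tab upper right 260 80 80 260
```

Held for over a second. Now releasing slowly, then clearing away.

```bash
python3 -m pendant '[{"x":0,"y":0,"z":0.006,"rx":0,"ry":0,"rz":0,"claw":0},{"x":0,"y":0,"z":0.014,"rx":0,"ry":0,"rz":0,"claw":0},{"x":0,"y":0,"z":0.022,"rx":0,"ry":0,"rz":0,"claw":0},{"x":0,"y":0,"z":0.03,"rx":0,"ry":0,"rz":0,"claw":0},{"x":0,"y":0,"z":0.04,"rx":0,"ry":0,"rz":0,"claw":0},{"x":0,"y":0,"z":0.06,"rx":0,"ry":0,"rz":0,"claw":0},{"x":0,"y":0,"z":0.1,"rx":0,"ry":0,"rz":0,"claw":0},{"x":0,"y":0,"z":0.15,"rx":0,"ry":0,"rz":0,"claw":0}]'
python3 -m pendant '[{"x":0,"y":0,"z":0.05,"rx":0,"ry":0,"rz":0,"claw":0},{"x":0,"y":0,"z":0.12,"rx":0,"ry":0,"rz":0,"claw":0},{"x":0,"y":0,"z":0.2,"rx":0,"ry":0,"rz":0,"claw":0},{"x":0,"y":0,"z":0.27,"rx":0,"ry":0,"rz":0,"claw":0},{"x":0,"y":0,"z":0.3,"rx":0,"ry":0,"rz":0,"claw":0},{"x":0,"y":0,"z":0.32,"rx":0,"ry":0,"rz":0,"claw":0},{"x":0,"y":0,"z":0.32,"rx":0,"ry":0,"rz":0,"claw":0},{"x":0,"y":0,"z":0.32,"rx":0,"ry":0,"rz":0,"claw":0}]'
python3 look.py; python3 - <<'E'
from h import *
s=capture("side");print(blob(s,"red",(230,203,246,216)),[(l,search_frame(s,l)[:1]) for l in("glue_bottle","dust_blower")])
E
```

```text
time_s: 30.15
tcp_pos: [0.5743, -0.0477, 0.0779]
ee_rot: [[-0.107, -0.994, 0.001], [-0.994, 0.107, -0.0], [-0.0, -0.002, -1.0]]
wrist_force: [0.4, -0.3, -0.2]
gripper_width: 0.005
gripper_force: 0.0
time_s: 31.15
tcp_pos: [0.5739, -0.0475, 0.1568]
ee_rot: [[-0.107, -0.994, 0.001], [-0.994, 0.107, 0.0], [-0.0, -0.001, -1.0]]
wrist_force: [0.2, 0.3, -0.4]
gripper_width: 0.008
gripper_force: 0.0
top (array([238.64638783, 173.57034221]), 38) side (array([245.23671948, 196.75302889]), 40) F [-0.2 -0.5 -0.7] z 0.1568 31.25 knob [273.84349341 190.0370739 ]
(array([236.56462094, 209.06353791]), 52) [('glue_bottle', [{'centre': [240.0, 235.8], 'conf': 0.78}]), ('dust_blower', [])]
```

```bash
python3 -c "
from station import *
print(finish_job())"
```

```text
the job is handed in; nothing more can be done
None
```

The job is handed in, but no verdict came back: the lock is at its stop, the pad was pressed about 19–20 mm at the pointer tip (set tab estimated at 20 mm) and held for over a second, the plate is back at rest, and the stage and glue bottle show no shift (I did not re-check the other bystanders).

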